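# Nest the gauge plates on the inspection hook

## Task

The large gauge plate already hangs on the stand's hook bar, a little short of the post. Hang the other two in front of it by their slots, the medium one first: let go of it and gently push the plates all the way back along the bar until they lie flat together against the post, and only then hang the small plate and push it flat against the stack. The stand is loose: do not shove it out of place, do not drop a plate, and leave the club heads and the screwdriver alone.

Things in the scene. Friction and masses are not known exactly. Their poses are not given: they have to be found in the camera images.
- bar (a point): Root of the hook bar: where the centre line of the round steel bar (8 mm diameter, level, 150 mm above the table) leaves the post's front face. z up; the bar runs from here along -x, roughly toward the robot, for 100 mm, then turns up: the tip ends 112 mm from here, its top 12 mm above the centre line. The plane x = 0 here (post's front face) is the back stop.
- stand: The hook stand, loose, 2.4 kg; origin on the table under the post's middle, axes as the bar's. Grey base 200 x 150 x 14 mm (x -85 to +115 mm). Steel post 40 mm wide, 20 mm thick; it ends 2 mm above the bar's top, so nothing stands higher behind the bar. It keeps still under a light push at the bar; about 12 N or more tips or shoves it.
- large_mid (a point): Centre (half-way up, mid thickness) of the large gauge plate: bare aluminium frame plate 110 mm wide (its y), 150 mm tall (its z), 6 mm thick (its x), with a tab 48 mm wide and 36 mm tall on top, a hanging slot under it and a window below. z points to the tab's top edge, 75 mm away; x to its back, the side that faces the post when it hangs.
- large_slot (a point): Centre of the large plate's hanging slot (a through hole along x), 16 mm wide, 30 mm tall; 24 mm above the plate's centre. The slot's top edge lies 36 mm below the tab's top edge and has cut corners, so the plate hangs centred. Axes as the plate's. Hung on the bar, this point is about 11 mm below the bar's centre line.
- large: The large plate (about 200 g); origin at the middle of its lower edge. It starts hanging free on the bar by its slot, its back up to 15 mm short of the post, and slides along the polished bar under a light push.
- medium_mid (a point): Centre (half-way up, mid thickness) of the medium gauge plate: bare aluminium frame plate 90 mm wide (its y), 132 mm tall (its z), 6 mm thick (its x), with a tab 48 mm wide and 36 mm tall on top, a hanging slot under it and a window below. z points to the tab's top edge, 66 mm away; x to its back, the side that faces the post when it hangs.
- medium_slot (a point): Centre of the medium plate's hanging slot (a through hole along x), 16 mm wide, 30 mm tall; 15 mm above the plate's centre. The slot's top edge lies 36 mm below the tab's top edge and has cut corners, so the plate hangs centred. Axes as the plate's. Hung on the bar, this point is about 11 mm below the bar's centre line.
- medium: The medium plate (about 150 g); origin at the middle of its lower edge. It starts in a fixed black easel (foot 110 x 66 mm), its top leaning toward the robot about 0.5 rad from upright. The easel's front rest, 50 mm wide, 8 mm thick, reaches 82 mm up the plate, its rear lip 22 mm: the tab is free on both faces.
- small_mid (a point): Centre (half-way up, mid thickness) of the small gauge plate: bare aluminium frame plate 70 mm wide (its y), 114 mm tall (its z), 6 mm thick (its x), with a tab 48 mm wide and 36 mm tall on top, a hanging slot under it and a window below. z points to the tab's top edge, 57 mm away; x to its back, the side that faces the post when it hangs.
- small_slot (a point): Centre of the small plate's hanging slot (a through hole along x), 16 mm wide, 30 mm tall; 6 mm above the plate's centre. The slot's top edge lies 36 mm below the tab's top edge and has cut corners, so the plate hangs centred. Axes as the plate's. Hung on the bar, this point is about 11 mm below the bar's centre line.
- small: The small plate (about 120 g); origin at the middle of its lower edge. It starts in a fixed black easel (foot 110 x 66 mm), its top leaning toward the robot about 0.5 rad from upright. The easel's front rest, 50 mm wide, 8 mm thick, reaches 64 mm up the plate, its rear lip 22 mm: the tab is free on both faces.
- club_head_1: bystander: black club head 70 x 119 x 50 mm, loose on the table; origin under it
- club_head_2: bystander: black club head 70 x 119 x 50 mm, loose on the table; origin under it
- driver_red: bystander: small screwdriver 121 mm long, 22 mm high, loose on the table; origin under it
Not all that is in view belongs to the job. Leave any yellow look-alike of the medium alone. What is shaped like the small but red is not meant.

How it is judged:
By the outcome, as a careful person would: the job done as asked, in the order asked, and still so for the second after the job is handed in, with the robot touching nothing.
It also fails if it takes over 72 s, if anything falls off the work surface, if the arm or the gripper's body presses on something with over 40 N, if the wrist force passes 120 N, or if a joint passes its speed limit or range.

## Robot

A 7-joint arm with a two-finger parallel gripper is mounted at the origin on a cart in front of the work surface, level with it; the furniture and walls round the work are solid. World frame = base frame: x ahead of the robot, y to its left, z up, the work surface at z = 0. Lengths are in m, angles in rad, forces in N, time in s.
With the tool pointing down it reaches from about 0.35 to 0.9 m from the base axis. Payload 8.1 kg.
Tool frame: the origin (TCP) lies on the centre line of the jaws, within the pads' length; the fingertips stand 19 mm ahead of it and the grasp point (between the pads) is the TCP (arm.tip_reach is the distance from the TCP to the fingertips, in m); z points along the fingers, y is the line along which they close (so a half turn about z gives the same grasp; the last joint's range is limited). The gripper opens to 92 mm and grips with 3 to 60 N. Pads are 19 mm wide; open, the fingers measure 130 mm over their backs; the gripper's body (75 mm by 190 mm) begins 47 mm behind the grasp point.
Start: joints at [-1.421, 0.434, 0.025, 1.573, -0.012, 1.134, -0.075], TCP at [0.156, 0.605, 0.246] pointing down, gripper open.
Joint ranges: [-2.62, 2.62], [-0.44, 2.09], [-1.27, 1.32], [0.08, 2.57], [-1.32, 4.46], [0.12, 2], [-2.74, 2.74]. Speed limits (rad/s): [2.22, 2.22, 3.01, 3.01, 3.14, 3.14, 3.14].

## Interface

Orientations are given as a rotation vector (axis times angle).
In Python, from cell import arm gives the robot as it stands.
- The arm moves only by the tool arm_command, never from a script. Its argument "targets" is a list that holds one entry, the list of rows, each a list of 6 numbers: the shift along the tool's x, y, z in m, then the turn, a rotation vector about the tool's x, y, z in rad. A call has 1 to 10 rows; each row shifts and turns the commanded pose from where the row before left it, along the tool's axes as they then stand; what a row does not reach is not made up. A row lasts 1/8 s, in which the tool goes at most 62.5 mm and 10.7 degrees, less where a joint would pass 70% of its speed; a pose out of reach is approached as far as the arm can. A call with a gripper value outside its range is refused whole. "jaw" is the finger opening in m, from 0 to 0.0918, set as the call begins (left out, the last holds). The fingers move at their own pace and stop on an object; "newtons" is the grip in N (left out, the last holds). Time passes only in rows, so rows that do not move let the fingers close. It gives the time, the measured TCP pose, the force, the opening and the grip force at its end, in the units of the state.
- arm.observe(): the state, without advancing time (a new reading comes with each control period).
- arm.get_image(name): name is "scene" or "top" or "wrist"; returns a dict with "pixels" (420x560x3 uint8, red, green, blue), "z_map" (420x560 float32, m along the optical axis (not along the pixel's ray), 0 where there is no reading), "fx", "fy", "cx", "cy" (pixels), "xyz" and "rotation" of the camera in the world; the wrist camera has in their place "T_tool_cam" (4x4, takes a point from camera to tool coordinates, whose origin is the TCP and whose axes are the flange's). Camera axes: x right, y down, z forward; pixel columns grow to the right and rows downward; lengths in m; the calibration is good to about 2 mm. A picture is of the moment at which its call begins: read the wrist's pose just before it.
- arm.sign_off(): hands the job in; it is judged then, once.
The state is a dict: "clock": time; "joints": joint angles; "dq": joint speeds; "joint_efforts": joint torques, N m; "position": TCP position; "ee_rot": TCP orientation; "force": force on the tool from outside, world axes, zero at the start; "ft_torque": the same for the moment, N m; "width": opening from 0.0 (shut) to 1.0 (fully open); "gripper_force": force on a finger pad.
Only numpy, scipy, OpenCV 4.12 (cv2) and the standard library are available. Lean on these libraries where they do the work, as an engineer would, in place of code of your own. Each camera call takes 0.05 s, during which the arm holds its last target. There are 200 camera calls.

## Working session

There is one attempt and no reset: what is moved stays moved. The work goes in short steps, Python scripts to look and compute and a tool call to move; the robot and the scene stay as the last step left them, time stands still between calls to the robot, and variables do not carry over. Pictures are saved under pics/ and viewed, at most 10 in all, crops included, and the job is handed in when it is done.

Besides the shell and the picture viewer there is one more tool, called after "Request:" by a JSON object that holds its "name" and its "arguments". arm_command: Moves the arm, as the interface text tells. Its arguments: {"type":"object","properties":{"targets":{"type":"array","items":{"type":"array","items":{"type":"array","items":{"type":"number"}}}},"jaw":{"type":"number"},"newtons":{"type":"number"}},"required":["targets"]}

```bash
mkdir -p pics; ls; cat > h.py <<'E'
import numpy as np,cv2
from scipy.spatial.transform import Rotation as R
from cell import arm
def cloud(im,T=None):
    z=im["z_map"];v,u=np.mgrid[:z.shape[0],:z.shape[1]]
    P=np.stack([(u-im["cx"])/im["fx"]*z,(v-im["cy"])/im["fy"]*z,z],-1)
    if T is None:
        Rm=np.array(im["rotation"]); 
        if Rm.shape!=(3,3): Rm=R.from_rotvec(Rm).as_matrix()
        return P@Rm.T+np.array(im["xyz"])
    return P@T[:3,:3].T+T[:3,3]
def tool():
    s=arm.observe();T=np.eye(4);T[:3,:3]=R.from_rotvec(s["ee_rot"]).as_matrix();T[:3,3]=s["position"];return T
def wrist():
    T=tool();im=arm.get_image("wrist");return im,cloud(im,T@np.array(im["T_tool_cam"]))
def save(im,n): cv2.imwrite("pics/"+n,im["pixels"][:,:,::-1])
E
python3 - <<'E'
from h import *
s=arm.observe();print({k:np.round(v,3).tolist() for k,v in s.items()})
a=arm.get_image("scene");b=arm.get_image("top")
for im,n in((a,"s"),(b,"t")):
    save(im,n+".png");np.savez("/tmp/%s.npz"%n,P=cloud(im),C=im["pixels"],z=im["z_map"]);print(im["xyz"],im["rotation"],im["fx"])
print(arm.tip_reach)
E
```

```text
pics
{'clock': 0.0, 'joints': [-1.421, 0.435, 0.025, 1.574, -0.012, 1.134, -0.075], 'dq': [0.002, -0.001, 0.0, 0.001, -0.0, 0.0, 0.002], 'joint_efforts': [0.001, -66.786, 0.985, -31.446, -0.061, 0.043, 0.0], 'position': [0.156, 0.605, 0.245], 'ee_rot': [-0.396, -3.116, 0.002], 'force': [-0.462, -0.205, -0.655], 'ft_torque': [-0.015, -0.024, -0.036], 'gripper_force': 0.0, 'width': 1.001}
[-0.0043565  -1.25568088  1.35977668] [-2.29515066  0.55949806 -0.21782691] 539.3001711338297
[ 0.29169137 -0.10934617  1.34157505] [-2.14056355  2.04788719 -0.24309859] 439.99593232362605
0.019
```

View pics/s.png

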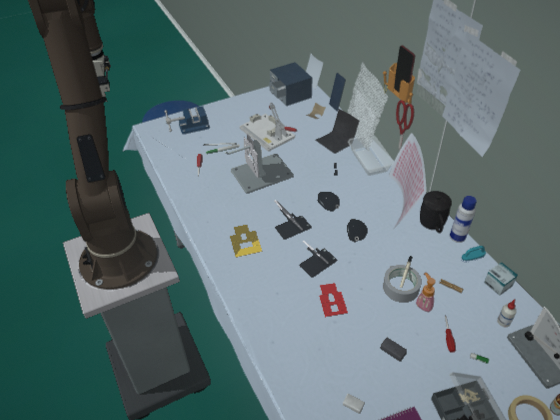

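View pics/t.png

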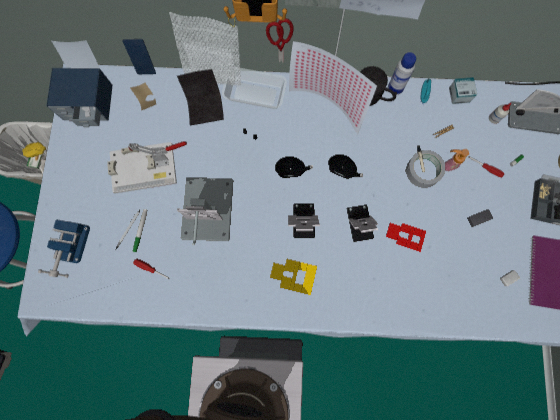

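The scene view shows the stand near (262,165) with the large plate, and the easels at (292,220) and (318,258). In the top view the stand is at (205,210) and the easels at (304,220) and (362,222). The yellow and red decoys lie flat.

```bash
python3 - <<'E'
from h import *
for n,boxes in (("t",{"stand":(175,240,170,245),"eA":(280,325,195,245),"eB":(340,385,195,245)}),("s",{"stand":(230,295,130,192),"eA":(272,315,195,240),"eB":(298,340,235,280)})):
    d=np.load(f"/tmp/{n}.npz");P,C,z=d["P"],d["C"].astype(int),d["z"]
    for k,(u0,u1,v0,v1) in boxes.items():
        p=P[v0:v1,u0:u1].reshape(-1,3);c=C[v0:v1,u0:u1].reshape(-1,3);ok=z[v0:v1,u0:u1].ravel()>0;p=p[ok];c=c[ok]
        print(n,k)
        for a,b in ((.005,.03),(.03,.07),(.07,.1),(.1,.13),(.13,.15),(.15,.2)):
            m=(p[:,2]>a)&(p[:,2]<b)
            if m.sum()>3: print(a,m.sum(),np.percentile(p[m],[3,50,97],axis=0).round(3).tolist(),c[m].mean(0).round())
E
```

```text
t stand
0.005 2749 [[0.491, 0.071, 0.005], [0.603, 0.143, 0.013], [0.694, 0.24, 0.018]] [103. 109. 112.]
0.03 78 [[0.547, 0.099, 0.033], [0.549, 0.138, 0.055], [0.583, 0.203, 0.069]] [120. 118. 120.]
0.07 99 [[0.547, 0.1, 0.072], [0.549, 0.144, 0.085], [0.58, 0.203, 0.099]] [129. 126. 129.]
0.1 83 [[0.547, 0.099, 0.102], [0.549, 0.135, 0.117], [0.579, 0.203, 0.129]] [117. 116. 118.]
0.13 86 [[0.488, 0.1, 0.13], [0.548, 0.15, 0.143], [0.578, 0.204, 0.15]] [121. 121. 123.]
0.15 338 [[0.464, 0.113, 0.15], [0.55, 0.152, 0.156], [0.582, 0.196, 0.191]] [110. 113. 114.]
t eA
0.005 623 [[0.495, -0.206, 0.005], [0.576, -0.144, 0.009], [0.642, -0.08, 0.019]] [84. 89. 96.]
0.03 196 [[0.558, -0.184, 0.033], [0.57, -0.145, 0.048], [0.587, -0.103, 0.065]] [56. 55. 56.]
0.07 118 [[0.536, -0.186, 0.072], [0.546, -0.144, 0.084], [0.556, -0.102, 0.099]] [82. 80. 83.]
0.1 100 [[0.523, -0.187, 0.101], [0.531, -0.148, 0.11], [0.538, -0.104, 0.127]] [97. 94. 97.]
0.13 67 [[0.509, -0.168, 0.131], [0.514, -0.146, 0.139], [0.52, -0.124, 0.142]] [121. 118. 120.]
t eB
0.005 655 [[0.505, -0.39, 0.005], [0.58, -
[... 1082 characters left out ...]
121, 0.068]] [65. 69. 73.]
0.07 59 [[0.525, -0.194, 0.072], [0.538, -0.17, 0.09], [0.552, -0.117, 0.099]] [84. 89. 93.]
0.1 33 [[0.521, -0.192, 0.102], [0.529, -0.17, 0.109], [0.535, -0.112, 0.128]] [117. 120. 124.]
0.13 29 [[0.507, -0.171, 0.131], [0.511, -0.154, 0.138], [0.517, -0.124, 0.143]] [156. 160. 164.]
s eB
0.005 622 [[0.507, -0.376, 0.005], [0.558, -0.326, 0.01], [0.646, -0.221, 0.021]] [82. 89. 96.]
0.03 76 [[0.548, -0.357, 0.031], [0.571, -0.342, 0.047], [0.583, -0.298, 0.066]] [59. 63. 67.]
0.07 57 [[0.534, -0.361, 0.071], [0.541, -0.343, 0.078], [0.554, -0.305, 0.097]] [81. 85. 89.]
0.1 33 [[0.515, -0.352, 0.105], [0.523, -0.339, 0.123], [0.534, -0.31, 0.129]] [166. 170. 175.]
```

```bash
python3 - <<'E'
from h import *
def plane(p):
    for _ in range(4):
        c=p.mean(0);n=np.linalg.svd(p-c)[2][2];d=abs((p-c)@n);p=p[d<max(.003,2*d.std()) ]
    n=n*np.sign(n[0]);return c,n,p
for n in "ts":
    d=np.load(f"/tmp/{n}.npz");P=d["P"][d["z"]>0]
    def box(x0,x1,y0,y1,z0,z1):
        m=(P>[x0,y0,z0]).all(1)&(P<[x1,y1,z1]).all(1);return P[m]
    for k,b in {"med":(.49,.56,-.21,-.08,.085,.16),"small":(.49,.56,-.38,-.26,.085,.16),"large":(.53,.562,.08,.22,.03,.195),"postfront/top":(.562,.60,.1,.2,.1,.2)}.items():
        c,nn,p=plane(box(*b));
        print(n,k,len(p),c.round(4),nn.round(3),"lean",np.arcsin(nn[2]).round(3),"yaw",np.arctan2(nn[1],nn[0]).round(3),"min",p.min(0).round(3),"max",p.max(0).round(3))
    b=box(.44,.54,.12,.19,.14,.175)
    for x in np.arange(.45,.54,.01):
        q=b[(b[:,0]>x)&(b[:,0]<x+.01)]
        if len(q):print(round(x,2),len(q),np.median(q,0).round(4),q.max(0).round(3))
    q=box(.47,.72,.05,.24,.010,.018)
    print("base",cv2.minAreaRect(q[:,:2].astype(np.float32)*1000))
im=arm.get_image("wrist");print(np.round(im["T_tool_cam"],3),im["fx"])
E
```

```text
t med 191 [ 0.5298 -0.1453  0.114 ] [0.86  0.043 0.509] lean 0.534 yaw 0.05 min [ 0.512 -0.19   0.085] max [ 0.548 -0.101  0.143]
t small 134 [ 0.5334 -0.3267  0.1076] [0.836 0.166 0.523] lean 0.551 yaw 0.196 min [ 0.516 -0.358  0.085] max [ 0.552 -0.291  0.129]
t large 383 [0.5489 0.1511 0.1194] [ 1.     0.01  -0.006] lean -0.006 yaw 0.01 min [0.547 0.098 0.04 ] max [0.552 0.208 0.193]
t postfront/top 36 [0.573  0.1501 0.151 ] [ 0.999 -0.015 -0.039] lean -0.039 yaw -0.015 min [0.569 0.133 0.106] max [0.576 0.174 0.161]
0.45 7 [0.4569 0.1524 0.1612] [0.459 0.155 0.164]
0.46 11 [0.4654 0.1509 0.1537] [0.47  0.156 0.16 ]
0.47 11 [0.4746 0.1529 0.1554] [0.48  0.157 0.158]
0.48 10 [0.4856 0.1516 0.1536] [0.489 0.154 0.155]
0.49 11 [0.4948 0.1523 0.1528] [0.5   0.155 0.155]
0.5 10 [0.505  0.1537 0.1526] [0.508 0.157 0.156]
0.51 11 [0.5148 0.1523 0.1524] [0.52  0.157 0.155]
0.52 10 [0.525  0.1524 0.1525] [0.528 0.156 0.157]
0.53 11 [0.535  0.1527 0.1526] [0.54  0.157 0.159]
base ((602.3457641601562, 153.1441650390625), (230.3667449951172, 150.5667724609375), 0.07034269720315933)
s med 55 [
[... 513 characters left out ...]

0.45 6 [0.4567 0.1493 0.1583] [0.459 0.156 0.162]
0.46 8 [0.4659 0.1504 0.1523] [0.469 0.155 0.157]
0.47 7 [0.4762 0.149  0.1516] [0.48  0.156 0.156]
0.48 6 [0.4853 0.1496 0.1519] [0.49  0.154 0.157]
0.49 6 [0.493  0.1498 0.152 ] [0.498 0.155 0.158]
0.5 7 [0.5052 0.1515 0.1499] [0.51  0.153 0.154]
0.51 6 [0.516  0.1494 0.1505] [0.518 0.152 0.156]
0.52 7 [0.5249 0.1499 0.1511] [0.529 0.154 0.161]
0.53 4 [0.5356 0.1493 0.1512] [0.539 0.152 0.152]
base ((597.3072509765625, 145.95225524902344), (187.03546142578125, 235.10491943359375), 88.57445526123047)
[[-0.001 -0.966 -0.258  0.07 ]
 [ 1.    -0.001 -0.     0.001]
 [-0.    -0.258  0.966 -0.138]
 [ 0.     0.     0.     1.   ]] 362.0384000490544
```

```bash
cat >> h.py <<'E'
def plate_R(yaw,lean): # tool orientation for gripping a tab from above, y=plate normal
    z=np.array([-np.sin(lean)*np.cos(yaw),-np.sin(lean)*np.sin(yaw),np.cos(lean)])
    y=np.array([np.cos(lean)*np.cos(yaw),np.cos(lean)*np.sin(yaw),np.sin(lean)])
    return np.stack([np.cross(y,-z),y,-z],1)
def plan(pos,Rm,first="shift"):
    T=tool();d=np.array(pos)-T[:3,3]
    r=R.from_matrix(T[:3,:3].T@Rm).as_rotvec()
    print("turn",r.round(4),"n",int(np.ceil(np.linalg.norm(r)/.18)),"| shift in now-frame",(T[:3,:3].T@d).round(4),"in target frame",(Rm.T@d).round(4))
E
python3 - <<'E'
from h import *
Rm=plate_R(.05,.52); top=np.array([.509,-.146,.1415])
plan(top-Rm[:,2]*.09,Rm)
E
```

```text
turn [-0.4487 -0.3284  1.2379] n 8 | shift in now-frame [-0.4866 -0.652   0.0264] in target frame [-0.7675  0.2216  0.1563]
```

Request:
{"name": "arm_command", "arguments": {"targets": [[[-0.0304,-0.0408,0.0016,0,0,0],[-0.0304,-0.0408,0.0016,0,0,0],[-0.0304,-0.0408,0.0016,0,0,0],[-0.0304,-0.0408,0.0016,0,0,0],[-0.0304,-0.0408,0.0016,0,0,0],[-0.0304,-0.0408,0.0016,0,0,0],[-0.0304,-0.0408,0.0016,0,0,0],[-0.0304,-0.0408,0.0016,0,0,0],[-0.0304,-0.0408,0.0016,0,0,0],[-0.0304,-0.0408,0.0016,0,0,0]]], "jaw": 0.06}}

```text
clock: 1.4
position: [0.3489, 0.1325, 0.2298]
ee_rot: [0.396, 3.116, 0.001]
force: [0.8, 0.1, -0.8]
width: 0.655
gripper_force: 0.0
```

Request:
{"name": "arm_command", "arguments": {"targets": [[[-0.0304,-0.0408,0.0016,0,0,0],[-0.0304,-0.0408,0.0016,0,0,0],[-0.0304,-0.0408,0.0016,0,0,0],[-0.0304,-0.0408,0.0016,0,0,0],[-0.0304,-0.0408,0.0016,0,0,0],[-0.0304,-0.0408,0.0016,0,0,0],[0,0,0,0,0,0]]]}}

```text
clock: 2.28
position: [0.4644, -0.1526, 0.2201]
ee_rot: [0.405, 3.115, -0.004]
force: [0.3, 0.0, 0.3]
width: 0.65
gripper_force: 0.0
```

Request:
{"name": "arm_command", "arguments": {"targets": [[[0,0,0,-0.0561,-0.041,0.1547],[0,0,0,-0.0561,-0.041,0.1547],[0,0,0,-0.0561,-0.041,0.1547],[0,0,0,-0.0561,-0.041,0.1547],[0,0,0,-0.0561,-0.041,0.1547],[0,0,0,-0.0561,-0.041,0.1547],[0,0,0,-0.0561,-0.041,0.1547],[0,0,0,-0.0561,-0.041,0.1547],[0,0,0,0,0,0]]]}}

```text
clock: 3.4
position: [0.4627, -0.1469, 0.2195]
ee_rot: [1.885, 1.986, 0.531]
force: [-0.8, 0.3, 0.7]
width: 0.652
gripper_force: 0.0
```

```bash
python3 - <<'E'
from h import *
Rm=plate_R(.05,.52); top=np.array([.509,-.146,.1415])
plan(top-Rm[:,2]*.09,Rm)
im,P=wrist();save(im,"w1.png");np.savez("/tmp/w1.npz",P=P,C=im["pixels"],z=im["z_map"])
print(tool().round(3))
E
```

```text
turn [-0.001  -0.0044  0.001 ] n 1 | shift in now-frame [-0.0015  0.0014  0.0007] in target frame [-0.0015  0.0014  0.0007]
[[-0.055  0.867  0.495  0.464]
 [ 0.998  0.047  0.029 -0.147]
 [ 0.002  0.496 -0.868  0.22 ]
 [ 0.     0.     0.     1.   ]]
```

View pics/w1.png

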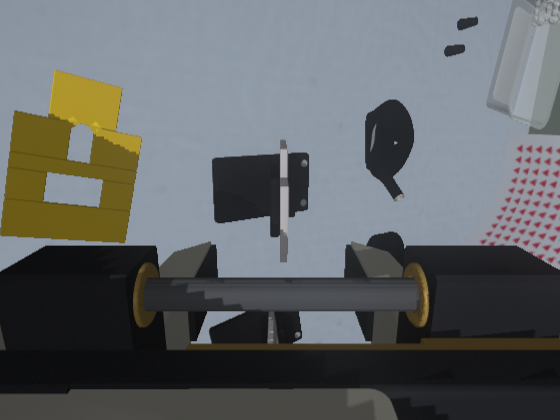

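The wrist view shows the medium plate edge-on at column ~284, rows 140–262, centred between the fingers (columns 215 and 345). Next I measure it in the tool frame.

```bash
python3 - <<'E'
from h import *
d=np.load("/tmp/w1.npz");P=d["P"];T=tool()
p=((P-T[:3,3])@T[:3,:3])[130:275,265:305].reshape(-1,3)
m=(abs(p[:,1])<.02)&(p[:,2]>.04)&(p[:,2]<.16)&(abs(p[:,0])<.06);p=p[m]
for a in np.arange(.06,.16,.01):
    q=p[(p[:,2]>a)&(p[:,2]<a+.01)]
    if len(q):print(a.round(2),len(q),np.percentile(q[:,0],[2,50,98]).round(4),np.percentile(q[:,1],[2,50,98]).round(4))
e=p[p[:,2]<p[:,2].min()+.004];print(p[:,2].min(),e.min(0),e.max(0),len(e))
E
```

```text
0.09 586 [-0.0226  0.0024  0.0235] [-0.0022  0.0005  0.0032]
0.1 22 [0.0233 0.0236 0.0238] [-0.0021 -0.      0.0027]
0.11 18 [0.0233 0.0235 0.0238] [-0.0021  0.0004  0.0028]
0.12 213 [-0.0441  0.0296  0.0437] [-0.0024  0.0001  0.0031]
0.13 98 [-0.0451  0.0337  0.0445] [-0.0021  0.0001  0.0031]
0.14 612 [-0.0278 -0.0028  0.0203] [-0.0105 -0.0069 -0.003 ]
0.15 23 [0.0196 0.0203 0.0445] [-0.0104 -0.0055  0.0024]
0.09160639438756406 [-0.02364221 -0.00226211  0.09160639] [0.02392499 0.00319726 0.09555775] 572
```

Request:
{"name": "arm_command", "arguments": {"targets": [[[0,0.0005,0.02,0,0,0],[0,0,0.02,0,0,0],[0,0,0.02,0,0,0],[0,0,0.02,0,0,0],[0,0,0.01,0,0,0],[0,0,0.01,0,0,0],[0,0,0,0,0,0]]], "jaw": 0.04}}

```text
clock: 4.32
position: [0.5136, -0.1467, 0.1352]
ee_rot: [1.885, 1.984, 0.53]
force: [-1.1, -0.7, -0.6]
width: 0.435
gripper_force: 0.0
```

Request:
{"name": "arm_command", "arguments": {"targets": [[[0,0,0,0,0,0],[0,0,0,0,0,0],[0,0,0,0,0,0],[0,0,0,0,0,0],[0,0,0,0,0,0],[0,0,0,0,0,0]]], "jaw": 0.0, "newtons": 30}}

```text
clock: 5.08
position: [0.5129, -0.1459, 0.1356]
ee_rot: [1.884, 1.983, 0.528]
force: [-1.7, 0.4, 3.1]
width: 0.065
gripper_force: 30.0
```

```bash
python3 - <<'E'
from h import *
T=tool();print(T.round(3),arm.observe()["joints"])
# target: upright, yaw .01, slot centre at bar z+.003, in front of the tip. tab top = slot centre+.051; TCP = top-.008
print("tcp z",.150+.003+.051-.008)
E
```

```text
[[-0.051  0.867  0.496  0.513]
 [ 0.999  0.044  0.026 -0.146]
 [ 0.001  0.497 -0.868  0.136]
 [ 0.     0.     0.     1.   ]] [ 0.3281876   0.27610773 -0.04981657  2.32948864 -1.30393647  0.15672451
  1.59737198]
tcp z 0.19599999999999998
```

Request:
{"name": "arm_command", "arguments": {"targets": [[[0,0,-0.01,0,0,0],[0,0,-0.015,0,0,0],[0,0,-0.02,0,0,0],[0,0,-0.025,0,0,0],[0,0,-0.025,0,0,0],[0,0,-0.025,0,0,0],[0,0,0,0,0,0]]]}}

```text
clock: 5.95
position: [0.4535, -0.1495, 0.241]
ee_rot: [1.883, 1.981, 0.53]
force: [0.1, 0.5, -0.9]
width: 0.064
gripper_force: 30.0
```

```bash
python3 - <<'E'
from h import *
plan([.405,.151,.210],plate_R(.008,0));print(arm.observe()["width"],tool()[:3,3])
E
```

```text
turn [ 0.5222 -0.0113  0.0418] n 3 | shift in now-frame [ 0.3026 -0.0442  0.0103] in target frame [ 0.3009 -0.0461  0.031 ]
0.0635179239939041 [ 0.45346127 -0.14949729  0.24096536]
```

Request:
{"name": "arm_command", "arguments": {"targets": [[[0,0,0,0.1045,-0.0023,0.0084],[0,0,0,0.1045,-0.0023,0.0084],[0,0,0,0.1045,-0.0023,0.0084],[0,0,0,0.1045,-0.0023,0.0084],[0,0,0,0.1045,-0.0023,0.0084],[0,0,0,0,0,0]]]}}

```text
clock: 6.7
position: [0.4549, -0.1483, 0.2381]
ee_rot: [-2.207, -2.23, 0.003]
force: [0.1, 0.1, -2.2]
width: 0.062
gripper_force: 30.0
```

Request:
{"name": "arm_command", "arguments": {"targets": [[[0.015,-0.01,0,0,0,0],[0.035,-0.01,0,0,0,0],[0.04,-0.01,0.004,0,0,0],[0.04,-0.008,0.004,0,0,0],[0.04,-0.008,0.004,0,0,0],[0.04,0,0.004,0,0,0],[0.04,0,0.005,0,0,0],[0.035,0,0.005,0,0,0],[0.016,0,0.005,0,0,0],[0,0,0,0,0,0]]]}}

```text
clock: 7.95
position: [0.4039, 0.1514, 0.2084]
ee_rot: [-2.209, -2.23, 0.004]
force: [0.3, -0.8, -0.6]
width: 0.065
gripper_force: 30.0
```

```bash
python3 - <<'E'
from h import *
T=tool();print(T.round(3));plan([.405,.151,.210],plate_R(.008,0))
im,P=wrist();save(im,"w2.png");np.savez("/tmp/w2.npz",P=P,C=im["pixels"],z=im["z_map"],T=T)
b=arm.get_image("top");np.savez("/tmp/t2.npz",P=cloud(b),C=b["pixels"],z=b["z_map"])
E
```

```text
[[-0.009  1.    -0.004  0.404]
 [ 1.     0.009  0.     0.151]
 [ 0.    -0.004 -1.     0.208]
 [ 0.     0.     0.     1.   ]]
turn [-0.0035 -0.0003  0.0013] n 1 | shift in now-frame [-0.0004  0.001  -0.0016] in target frame [-0.0004  0.0011 -0.0016]
```

View pics/w2.png

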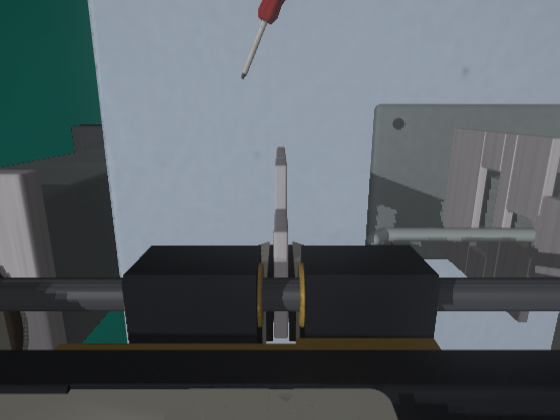

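The wrist view shows the held plate edge-on at column 281. The bar lies at row ~235, columns 378–530, pointing at the plate, with the tip at (380,237). Next I measure both in the tool frame.

```bash
python3 - <<'E'
from h import *
d=np.load("/tmp/w2.npz");T=d["T"];p=(d["P"]-T[:3,3])@T[:3,:3];ok=d["z"]>0
b=p[222:250,365:540][ok[222:250,365:540]]
b=b[(b[:,2]>.02)&(b[:,2]<.09)]
for y in np.arange(.04,.15,.01):
    q=b[(b[:,1]>y)&(b[:,1]<y+.01)]
    if len(q)>4:print("bar",y.round(2),len(q),np.percentile(q[:,0],[2,50,98]).round(4),"z",q[:,2].min().round(4))
l=p[120:320,440:560][ok[120:320,440:560]]
for (a,c) in ((.0,.03),(.03,.06),(.06,.12)):
    q=l[(l[:,2]>a)&(l[:,2]<c)&(l[:,1]>.1)];print("large",len(q),np.percentile(q,[1,50,99],axis=0).round(4).tolist() if len(q) else 0)
q=p[145:340,268:294][ok[145:340,268:294]]
for a in np.arange(-.02,.16,.01):
    s=q[(q[:,2]>a)&(q[:,2]<a+.01)&(abs(q[:,1])<.03)]
    if len(s):print("pl",a.round(2),len(s),np.percentile(s[:,0],[1,50,99]).round(4),np.percentile(s[:,1],[1,50,99]).round(4))
t=np.load("/tmp/t2.npz");P=t["P"][t["z"]>0]
def box(x0,x1,y0,y1,z0,z1):
    m=(P>[x0,y0,z0]).all(1)&(P<[x1,y1,z1]).all(1);return P[m]
for nm,bb in {"bar":(.46,.53,.12,.18,.145,.17),"medium low":(.35,.45,.05,.25,.08,.165)}.items():
    q=box(*bb);print("top",nm,len(q),np.percentile(q,[2,50,98],axis=0).round(4).tolist())
E
```

```text
bar 0.04 89 [-0.0003  0.0033  0.0064] z 0.0466
bar 0.05 212 [-0.0002  0.0044  0.0065] z 0.0461
bar 0.06 246 [-0.0014  0.0035  0.0065] z 0.0537
bar 0.07 245 [-0.0014  0.0034  0.0065] z 0.0536
bar 0.08 247 [-0.0012  0.0034  0.0064] z 0.0532
bar 0.09 244 [-0.0012  0.0035  0.0064] z 0.0531
bar 0.1 255 [-0.001   0.0035  0.0063] z 0.0536
bar 0.11 244 [-0.001   0.0036  0.0062] z 0.0534
bar 0.12 243 [-0.0011  0.0034  0.0064] z 0.0536
bar 0.13 245 [-0.001   0.0033  0.0064] z 0.0536
bar 0.14 646 [-0.0173 -0.0049  0.0094] z 0.0487
large 0 0
large 4639 [[-0.0493, 0.1017, 0.0343], [0.0052, 0.1421, 0.0545], [0.0557, 0.1474, 0.0597]]
large 6469 [[-0.0473, 0.1414, 0.0604], [0.0213, 0.1425, 0.0841], [0.057, 0.1594, 0.1195]]
pl -0.02 73 [-0.0082  0.0104  0.0108] [-0.0053 -0.0034  0.0042]
pl -0.01 1214 [-0.0222  0.0105  0.0249] [-0.0052 -0.0007  0.0041]
pl 0.0 202 [0.01   0.0125 0.0252] [-0.0059 -0.0003  0.0048]
pl 0.01 183 [0.0101 0.0122 0.0251] [-0.0062 -0.0003  0.0052]
pl 0.02 78 [0.0104 0.0247 0.0261] [-0.0053 -0.0006  0.0034]
pl 0.03 548 [0.0246 0.0357 0.0458] [-0.0032 -0.0005  0.0021]
pl 0.04 31 [0.045  0.0457 0.0459] [-0.0033 -0.0003  0.0023]
pl 0.05 25 [0.045  0.0458 0.0459] [-0.0035 -0.0008  0.0022]
pl 0.06 23 [0.0451 0.0456 0.0458] [-0.0035 -0.0008  0.002 ]
pl 0.07 18 [0.0453 0.0457 0.0458] [-0.0032 -0.0005  0.0021]
pl 0.08 18 [0.045  0.0457 0.0459] [-0.0032 -0.0005  0.0022]
pl 0.09 17 [0.0453 0.0457 0.0459] [-0.0034 -0.0009  0.0016]
pl 0.1 10 [0.0451 0.0457 0.0458] [-0.0035 -0.0005  0.0018]
pl 0.11 15 [0.0448 0.0458 0.0458] [-0.0036 -0.0009  0.0018]
pl 0.12 8 [0.0455 0.0457 0.0458] [-0.003  -0.0006  0.0019]
top bar 8 [[0.4619, 0.1527, 0.1525], [0.4783, 0.1534, 0.1532], [0.4882, 0.1546, 0.1581]]
top medium low 50 [[0.4025, 0.1045, 0.0855], [0.4031, 0.1198, 0.1192], [0.4075, 0.146, 0.1577]]
```

```bash
python3 - <<'E'
from h import *
d=np.load("/tmp/w2.npz");T=d["T"];p=(d["P"]-T[:3,3])@T[:3,:3];ok=d["z"]>0
for r in (246,255,265,290,320):
    for c in (290,296,302,312,340,380,410,425,432,440,470):
        print(r,c,p[r,c].round(3) if ok[r,c] else None)
E
```

```text
246 290 [0.011 0.004 0.017]
246 296 [0.012 0.006 0.014]
246 302 [ 0.037  0.005 -0.053]
246 312 [ 0.037  0.007 -0.052]
246 340 [ 0.037  0.015 -0.052]
246 380 [ 0.037  0.025 -0.052]
246 410 [ 0.037  0.033 -0.051]
246 425 [-0.058  0.141  0.196]
246 432 [-0.058  0.148  0.195]
246 440 [-0.047  0.143  0.168]
246 470 [-0.028  0.143  0.119]
255 290 [0.01  0.004 0.007]
255 296 [0.012 0.006 0.003]
255 302 [ 0.037  0.005 -0.057]
255 312 [ 0.038  0.007 -0.059]
255 340 [ 0.037  0.014 -0.057]
255 380 [ 0.037  0.023 -0.058]
255 410 [ 0.038  0.03  -0.059]
255 425 [-0.067  0.142  0.195]
255 432 [-0.067  0.149  0.195]
255 440 [-0.066  0.156  0.193]
255 470 [-0.035  0.142  0.116]
265 290 [ 0.01   0.003 -0.003]
265 296 [ 0.012  0.006 -0.007]
265 302 [ 0.036  0.004 -0.061]
265 312 [ 0.037  0.006 -0.064]
265 340 [ 0.037  0.013 -0.063]
265 380 [ 0.037  0.022 -0.064]
265 410 [ 0.037  0.028 -0.064]
265 425 [ 0.037  0.032 -0.063]
265 432 [-0.083  0.156  0.207]
265 440 [-0.082  0.162  0.204]
265 470 [-0.042  0.142  0.114]
290 290 [ 0.031  0.002 -0.063]
290 296 [ 0.03   0.003 -0.062]
290 302 [ 0.033  0.004 -0.067]
290 312 [ 0.034  0.006 -0.07 ]
290 340 [ 0.034  0.012 -0.07 ]
290 380 [ 0.034  0.02  -0.069]
290 410 [ 0.034  0.027 -0.069]
290 425 [ 0.034  0.03  -0.069]
290 432 [ 0.034  0.031 -0.069]
290 440 [ 0.03   0.036 -0.063]
290 470 [ 0.03   0.043 -0.062]
320 290 [-0.     0.003 -0.026]
320 296 [ 0.002  0.005 -0.03 ]
320 302 [ 0.025  0.004 -0.067]
320 312 [ 0.027  0.006 -0.07 ]
320 340 [ 0.027  0.012 -0.069]
320 380 [ 0.027  0.021 -0.069]
320 410 [ 0.027  0.027 -0.069]
320 425 [ 0.027  0.03  -0.07 ]
320 432 [ 0.027  0.032 -0.07 ]
320 440 [-0.146  0.17   0.205]
320 470 [-0.146  0.203  0.206]
```

Request:
{"name": "arm_command", "arguments": {"targets": [[[0.002,0,0.006,0,0,0],[0,0,0.0055,0,0,0],[0,0,0,0,0,0]]]}}

```text
clock: 8.43
position: [0.4047, 0.1528, 0.1968]
ee_rot: [-2.212, -2.227, 0.005]
force: [-0.4, -0.9, -1.5]
width: 0.066
gripper_force: 30.0
```

Request:
{"name": "arm_command", "arguments": {"targets": [[[0,0.008,0,0,0,0],[0,0.01,0,0,0,0],[0,0.01,0,0,0,0],[0,0.01,0,0,0,0],[0,0.01,0,0,0,0],[0,0.01,0,0,0,0],[0,0,0,0,0,0]]]}}

```text
clock: 9.3
position: [0.4637, 0.1537, 0.1971]
ee_rot: [-2.212, -2.228, 0.003]
force: [-0.5, -0.3, -1.5]
width: 0.064
gripper_force: 30.0
```

Request:
{"name": "arm_command", "arguments": {"targets": [[[0,0.01,0,0,0,0],[0,0.01,0,0,0,0],[0,0.01,0,0,0,0],[0,0.004,0,0,0,0],[0,0,0,0,0,0]]]}}

```text
clock: 9.93
position: [0.4971, 0.154, 0.1969]
ee_rot: [-2.212, -2.228, 0.004]
force: [0.3, -0.4, -0.5]
width: 0.064
gripper_force: 30.0
```

```bash
python3 - <<'E'
from h import *
T=tool();print(T.round(4)[:3,3],R.from_matrix(T[:3,:3].T@plate_R(.008,0)).as_rotvec().round(3));im,P=wrist();save(im,"w3.png");p=(P-T[:3,3])@T[:3,:3];z=im["z_map"]>0
m=z&(p[...,2]>.03)&(p[...,2]<.06)&(abs(p[...,0])<.012)
q=p[m]
for y in np.arange(-.06,.06,.01):
    s=q[(q[:,1]>y)&(q[:,1]<y+.01)]
    if len(s):print(y.round(2),len(s),np.percentile(s[:,0],[2,50,98]).round(4),s[:,2].min().round(4))
E
```

```text
[0.4971 0.154  0.1969] [-0.003 -0.    -0.001]
-0.05 44 [0.0034 0.0042 0.0049] 0.0373
-0.04 168 [0.0015 0.0038 0.0049] 0.0384
-0.03 168 [0.0014 0.0033 0.0049] 0.0426
-0.02 157 [0.0015 0.0034 0.0049] 0.0426
-0.01 62 [0.002  0.0039 0.0048] 0.0426
0.0 85 [0.0021 0.0039 0.005 ] 0.0432
0.01 162 [0.0014 0.0035 0.005 ] 0.0425
0.02 167 [0.0015 0.0035 0.0049] 0.0423
0.03 168 [0.0014 0.0034 0.005 ] 0.0421
0.04 314 [0.0015 0.0046 0.0117] 0.0301
```

View pics/w3.png

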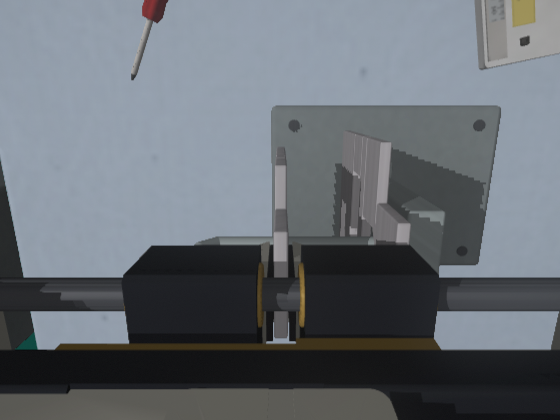

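The picture shows the bar (row 240) running through the plate from column 195 to 370, so it is threaded. I lower it now and let go.

Request:
{"name": "arm_command", "arguments": {"targets": [[[0,0,0.005,0,0,0],[0,0,0.005,0,0,0],[0,0,0.0035,0,0,0],[0,0,0,0,0,0]]]}}

```text
clock: 10.48
position: [0.497, 0.1541, 0.1845]
ee_rot: [-2.212, -2.228, 0.002]
force: [-3.4, -1.2, 12.0]
width: 0.062
gripper_force: 30.0
```

Request:
{"name": "arm_command", "arguments": {"targets": [[[0,0,0,0,0,0],[0,0,0,0,0,0],[0,0,0,0,0,0]]], "jaw": 0.022}}

```text
clock: 10.85
position: [0.4968, 0.154, 0.1833]
ee_rot: [-2.211, -2.228, 0.004]
force: [-0.5, 0.5, 0.5]
width: 0.239
gripper_force: 0.0
```

```bash
python3 - <<'E'
from h import *
T=tool();print(T.round(4)[:3,3]);im,P=wrist();p=(P-T[:3,3])@T[:3,:3];z=im["z_map"]>0
q=p[145:340,255:310][z[145:340,255:310]]
for a in np.arange(-.02,.13,.01):
    s=q[(q[:,2]>a)&(q[:,2]<a+.01)&(abs(q[:,1])<.03)]
    if len(s):print("pl",a.round(2),len(s),np.percentile(s[:,0],[1,50,99]).round(4),np.percentile(s[:,1],[1,50,99]).round(4))
E
```

```text
[0.4968 0.154  0.1833]
pl -0.02 25 [-0.0085 -0.0061  0.01  ] [0.0102 0.0103 0.0104]
pl -0.01 1200 [-0.0222  0.0104  0.0253] [-0.0033 -0.0004  0.0105]
pl 0.0 193 [-0.0001  0.0244  0.0254] [-0.0116  0.0005  0.0117]
pl 0.01 239 [-0.0032  0.0104  0.0254] [-0.0121  0.0009  0.0126]
pl 0.02 245 [-0.0005  0.025   0.0447] [-0.0116  0.0002  0.0121]
pl 0.03 926 [-0.0028  0.0264  0.046 ] [-0.0118 -0.0003  0.0107]
pl 0.04 27 [0.0451 0.0458 0.0461] [-0.0028  0.0002  0.0027]
pl 0.05 22 [0.0453 0.0459 0.0461] [-0.003  -0.0003  0.0024]
pl 0.06 25 [0.045  0.0458 0.0459] [-0.0031 -0.0003  0.0026]
pl 0.07 18 [0.0453 0.0458 0.0459] [-0.0026  0.      0.0026]
pl 0.08 17 [0.045  0.0457 0.0459] [-0.0027 -0.0002  0.0027]
pl 0.09 17 [0.0448 0.0457 0.0459] [-0.0027 -0.0002  0.0028]
pl 0.1 10 [0.0452 0.0457 0.0458] [-0.0028  0.0001  0.0025]
pl 0.11 14 [0.0448 0.0457 0.0458] [-0.0029 -0.0002  0.0025]
pl 0.12 3 [0.0452 0.0456 0.0456] [-0.0022  0.0019  0.0027]
```

Request:
{"name": "arm_command", "arguments": {"targets": [[[0,0,-0.01,0,0,0],[0,0,-0.02,0,0,0],[0,0,-0.03,0,0,0],[0,0,-0.03,0,0,0],[0,0,0,0,0,0]]]}}

```text
clock: 11.52
position: [0.4985, 0.1545, 0.2765]
ee_rot: [-2.213, -2.23, -0.004]
force: [0.2, -0.1, 0.3]
width: 0.236
gripper_force: 0.0
```

```bash
python3 - <<'E'
from h import *
print(arm.observe()["joints"].round(2) if hasattr(arm.observe()["joints"],"round") else arm.observe()["joints"])
Rm=plate_R(.008,0); Rm=Rm@R.from_rotvec([0,0,-np.pi/2]).as_matrix()
plan([.465,.154,.265],Rm)
E
```

```text
[-0.46  0.24  0.08  1.78 -0.02  1.12 -0.37]
turn [ 3.0000e-03 -4.0000e-04 -1.5712e+00] n 9 | shift in now-frame [-0.0003 -0.0335  0.0114] in target frame [ 0.0335 -0.0003  0.0115]
```

Request:
{"name": "arm_command", "arguments": {"targets": [[[0,-0.0335,0,0,0,0],[0,0,0,0,0,-0.1745],[0,0,0,0,0,-0.1745],[0,0,0,0,0,-0.1745],[0,0,0,0,0,-0.1745],[0,0,0,0,0,-0.1745],[0,0,0,0,0,-0.1745],[0,0,0,0,0,-0.1745],[0,0,0,0,0,-0.1745],[0,0,0,0,0,-0.175]]], "jaw": 0.034}}

```text
clock: 12.78
position: [0.4634, 0.1536, 0.2733]
ee_rot: [0.021, -3.138, 0.0]
force: [0.1, -0.4, 0.5]
width: 0.369
gripper_force: 0.0
```

Request:
{"name": "arm_command", "arguments": {"targets": [[[0,0,0,0,0,0],[0,0,0,0,0,0]]]}}

```text
clock: 13.02
position: [0.4636, 0.1537, 0.2735]
ee_rot: [0.006, -3.138, -0.0]
force: [0.2, 0.0, 1.0]
width: 0.371
gripper_force: 0.0
```

```bash
python3 - <<'E'
from h import *
Rm=plate_R(.008,0); Rm=Rm@R.from_rotvec([0,0,-np.pi/2]).as_matrix()
T=tool();print(T.round(3),arm.observe()["width"])
plan([.465,.154,.265],Rm)
im,P=wrist();save(im,"w4.png");np.savez("/tmp/w4.npz",P=P,C=im["pixels"],z=im["z_map"],T=T)
E
```

```text
[[-1.    -0.004 -0.003  0.464]
 [-0.004  1.    -0.     0.154]
 [ 0.003  0.    -1.     0.273]
 [ 0.     0.     0.     1.   ]] 0.3709507325267322
turn [ 0.     -0.0033 -0.0043] n 1 | shift in now-frame [-0.0015  0.0003  0.0085] in target frame [-0.0014  0.0003  0.0085]
```

View pics/w4.png

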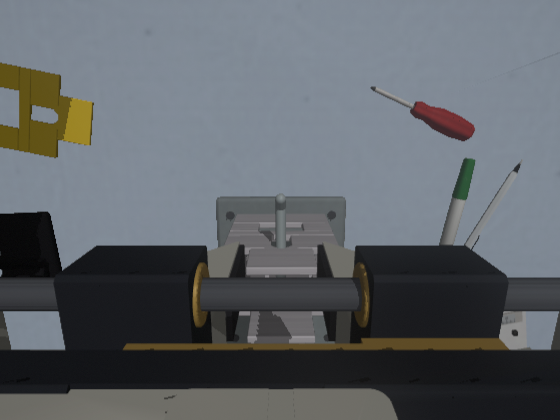

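The bar tip is at (280,200), centred between the fingers, and the medium tab is at (280,250). Next I measure the plate's position before going down.

```bash
python3 - <<'E'
from h import *
d=np.load("/tmp/w4.npz");P=d["P"];z=d["z"]>0
q=P[z];
def box(x0,x1,y0,y1,z0,z1):
    m=(q>[x0,y0,z0]).all(1)&(q<[x1,y1,z1]).all(1);return q[m]
s=box(.47,.56,.1,.21,.08,.145);h=np.histogram(s[:,0],np.arange(.47,.561,.002));print([(round(b,3),n) for n,b in zip(*h) if n>50])
s=box(.47,.57,.1,.21,.183,.2);h=np.histogram(s[:,0],np.arange(.47,.571,.002));print([(round(b,3),n) for n,b in zip(*h) if n>20],np.percentile(s[:,1],[1,99]))
b=box(.44,.49,.13,.18,.145,.18);print(np.percentile(b,[1,50,99],axis=0).round(4))
E
```

```text
[(np.float64(0.492), np.int64(1857)), (np.float64(0.494), np.int64(100)), (np.float64(0.496), np.int64(93)), (np.float64(0.546), np.int64(52)), (np.float64(0.548), np.int64(57))]
[(np.float64(0.492), np.int64(315)), (np.float64(0.494), np.int64(202)), (np.float64(0.496), np.int64(205)), (np.float64(0.498), np.int64(104)), (np.float64(0.544), np.int64(257)), (np.float64(0.546), np.int64(271)), (np.float64(0.548), np.int64(168)), (np.float64(0.55), np.int64(110))] [0.13147192 0.1782112 ]
[[0.4507 0.1503 0.1495]
 [0.4701 0.1541 0.153 ]
 [0.4894 0.1579 0.1612]]
```

Request:
{"name": "arm_command", "arguments": {"targets": [[[0,0,0.025,0,0,0],[0,0,0.025,0,0,0],[0,0,0.025,0,0,0],[0,0,0.02,0,0,0],[0,0,0.02,0,0,0],[0,0,0,0,0,0]]]}}

```text
clock: 13.82
position: [0.4624, 0.1534, 0.1576]
ee_rot: [0.01, -3.136, 0.002]
force: [-0.0, 0.3, 0.2]
width: 0.369
gripper_force: 0.0
```

Request:
{"name": "arm_command", "arguments": {"targets": [[[-0.01,0,0,0,0,0],[-0.007,0,0,0,0,0],[-0.006,0,0,0,0,0],[-0.006,0,0,0,0,0],[-0.006,0,0,0,0,0],[-0.006,0,0,0,0,0],[-0.006,0,0,0,0,0],[-0.006,0,0,0,0,0],[-0.006,0,0,0,0,0],[0,0,0,0,0,0]]]}}

```text
clock: 15.08
position: [0.5229, 0.1542, 0.1584]
ee_rot: [0.012, -3.139, -0.0]
force: [0.8, 0.1, 0.2]
width: 0.37
gripper_force: 0.0
```

```bash
cat >> h.py <<'E'
def chk():
    T=tool();im,P=wrist();q=P[im["z_map"]>0];print(T[:3,3].round(4),np.round(arm.observe()["force"],1))
    for nm,(z0,z1) in {"low":(.06,.14),"tabtop":(.183,.2)}.items():
        m=(q>[.45,.08,z0]).all(1)&(q<[.585,.225,z1]).all(1);s=q[m]
        if nm=="tabtop": s=s[abs(s[:,1]-.154)<.026]
        h=np.histogram(s[:,0],np.arange(.45,.586,.002));print(nm,[(round(float(b),3),int(n)) for n,b in zip(*h) if n>25])
    return im
E
python3 -c "
from h import *
chk()"
```

```text
[0.5229 0.1542 0.1584] [-0.5 -0.4 -0.2]
low [(0.532, 1096), (0.534, 1326), (0.536, 168), (0.538, 111), (0.544, 314), (0.546, 77)]
tabtop [(0.514, 49), (0.516, 71), (0.518, 98), (0.52, 158), (0.522, 159), (0.524, 132), (0.526, 117), (0.528, 91), (0.53, 77)]
```

Request:
{"name": "arm_command", "arguments": {"targets": [[[-0.004,0,0,0,0,0],[-0.004,0,0,0,0,0],[-0.004,0,0,0,0,0],[-0.003,0,0,0,0,0],[-0.002,0,0,0,0,0],[0,0,0,0,0,0]]]}}

```text
clock: 15.88
position: [0.5397, 0.1544, 0.1584]
ee_rot: [0.012, -3.139, -0.0]
force: [-0.2, -0.8, 0.0]
width: 0.37
gripper_force: 0.0
```

Request:
{"name": "arm_command", "arguments": {"targets": [[[-0.001,0,0,0,0,0],[-0.001,0,0,0,0,0],[0,0,0,0,0,0]]]}}

```text
clock: 16.25
position: [0.5401, 0.1544, 0.1583]
ee_rot: [0.013, -3.136, 0.0]
force: [-4.7, -1.2, 4.3]
width: 0.371
gripper_force: 3.0
```

Request:
{"name": "arm_command", "arguments": {"targets": [[[-0.001,0,0,0,0,0],[-0.001,0,0,0,0,0],[0,0,0,0,0,0]]]}}

```text
clock: 16.62
position: [0.5402, 0.1544, 0.1582]
ee_rot: [0.013, -3.133, 0.002]
force: [-13.3, -1.4, 11.2]
width: 0.369
gripper_force: 6.9
```

Request:
{"name": "arm_command", "arguments": {"targets": [[[0.004,0,0,0,0,0],[0.01,0,0,0,0,0],[0.02,0,0,0,0,0],[0,0,0,0,0,0]]]}}

```text
clock: 17.12
position: [0.5081, 0.1542, 0.1586]
ee_rot: [0.014, -3.138, -0.0]
force: [0.6, -0.6, -0.0]
width: 0.371
gripper_force: 0.0
```

```bash
python3 - <<'E'
from h import *
im=chk();save(im,"w5.png")
b=arm.get_image("top");P=cloud(b)[b["z_map"]>0]
d=np.load("/tmp/t.npz");P0=d["P"][d["z"]>0]
for Q in (P0,P):
    q=Q[(Q>[.47,.05,.010]).all(1)&(Q<[.70,.24,.018]).all(1)];f=q[q[:,0]>.6]
    print("base back part y pct",np.percentile(f[:,1],[1,99]).round(4),"x max",np.percentile(f[:,0],99).round(4))
    s=Q[(Q>[.562,.12,.15]).all(1)&(Q<[.6,.19,.165]).all(1)];print("post top",len(s),np.percentile(s,[2,50,98],axis=0).round(4).tolist())
E
```

```text
[0.5081 0.1542 0.1586] [-0.2 -0.6 -0.6]
low [(0.548, 928), (0.55, 1193), (0.552, 48), (0.554, 38), (0.556, 43), (0.558, 40), (0.56, 67), (0.562, 92)]
tabtop [(0.498, 32), (0.5, 58), (0.502, 74), (0.504, 123), (0.506, 166), (0.508, 153), (0.51, 119), (0.512, 111), (0.514, 91), (0.516, 44)]
base back part y pct [0.0802 0.2263] x max 0.6873
post top 109 [[0.5642, 0.1345, 0.1514], [0.5733, 0.1538, 0.1555], [0.5844, 0.1726, 0.1605]]
base back part y pct [0.0806 0.2229] x max 0.688
post top 2 [[0.5646, 0.1301, 0.1554], [0.5732, 0.1325, 0.1571], [0.5817, 0.1349, 0.1588]]
```

View pics/w5.png

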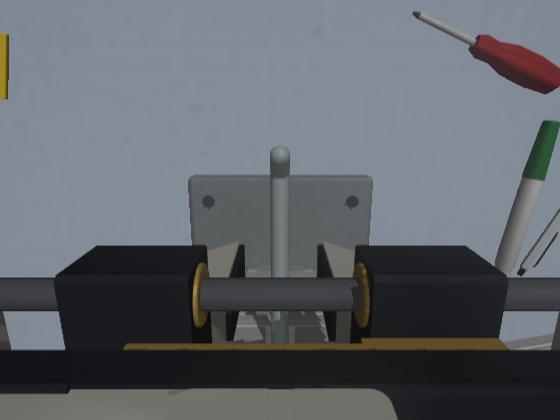

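Request:
{"name": "arm_command", "arguments": {"targets": [[[0.01,0,-0.02,0,0,0],[0.01,0,-0.03,0,0,0],[0,0,-0.03,0,0,0],[0,0,-0.03,0,0,0],[0,0,0,0,0,0]]], "jaw": 0.06}}

```text
clock: 17.85
position: [0.4916, 0.1544, 0.271]
ee_rot: [-0.011, 3.14, 0.003]
force: [1.1, -0.8, -0.2]
width: 0.654
gripper_force: 0.0
```

```bash
python3 - <<'E'
from h import *
im=chk();P=cloud(im,tool()@np.array(im["T_tool_cam"]))
q=P[im["z_map"]>0]
for z0,z1 in ((.147,.17),(.02,.08),(.08,.11),(.11,.14)):
    s=q[(q>[.535,.08,z0]).all(1)&(q<[.6,.225,z1]).all(1)];h=np.histogram(s[:,0],np.arange(.535,.6,.002));print(z0,[(round(float(b),3),int(n)) for n,b in zip(*h) if n>15])
b=q[(q>[.44,.13,.145]).all(1)&(q<[.54,.18,.18]).all(1)];print("bar",np.percentile(b,[.5,50,99],axis=0).round(4).tolist())
Rm=plate_R(.19,.54); top=np.array([.515,-.326,.128])
plan(top-Rm[:,2]*.10,Rm)
E
```

```text
[0.4916 0.1544 0.271 ] [ 0.4 -0.1 -0.9]
low [(0.548, 1438), (0.55, 1265), (0.552, 79), (0.554, 329), (0.556, 337), (0.558, 81)]
tabtop [(0.552, 72), (0.554, 155), (0.556, 203), (0.558, 178), (0.56, 150)]
0.147 [(0.535, 27), (0.537, 25), (0.539, 26), (0.541, 23), (0.543, 20)]
0.02 [(0.547, 622), (0.549, 41), (0.553, 169), (0.555, 50), (0.559, 30)]
0.08 [(0.547, 605), (0.549, 211), (0.551, 66), (0.553, 190), (0.555, 153), (0.557, 62)]
0.11 [(0.547, 872), (0.549, 494), (0.553, 114), (0.555, 81), (0.557, 16)]
bar [[0.4499, 0.1501, 0.1475], [0.4933, 0.1539, 0.1511], [0.5389, 0.1579, 0.1596]]
turn [-0.4492 -0.3752  1.3516] n 9 | shift in now-frame [ 0.0298 -0.4897  0.0552] in target frame [-0.476  -0.1301 -0.0131]
```

Request:
{"name": "arm_command", "arguments": {"targets": [[[0.003,-0.03,0,0,0,0],[0.003,-0.045,0,0,0,0],[0.004,-0.05,0,0,0,0],[0.004,-0.05,0.005,0,0,0],[0.004,-0.05,0.01,0,0,0],[0.004,-0.05,0.01,0,0,0],[0.004,-0.05,0.01,0,0,0],[0.004,-0.05,0.01,0,0,0],[0,-0.05,0.01,0,0,0],[0,-0.05,0,0,0,0]]]}}

```text
clock: 19.15
position: [0.4623, -0.3226, 0.2116]
ee_rot: [0.012, -3.136, -0.002]
force: [0.6, 0.1, 0.0]
width: 0.651
gripper_force: 0.0
```

Request:
{"name": "arm_command", "arguments": {"targets": [[[0,-0.015,0,0,0,0],[0,0,0,-0.05,-0.0417,0.1502],[0,0,0,-0.05,-0.0417,0.1502],[0,0,0,-0.05,-0.0417,0.1502],[0,0,0,-0.05,-0.0417,0.1502],[0,0,0,-0.05,-0.0417,0.1502],[0,0,0,-0.05,-0.0417,0.1502],[0,0,0,-0.05,-0.0417,0.1502],[0,0,0,-0.05,-0.0417,0.1502],[0,0,0,-0.05,-0.0417,0.1502]]]}}

```text
clock: 20.4
position: [0.4632, -0.3357, 0.2128]
ee_rot: [1.751, 2.108, 0.584]
force: [1.0, 0.3, 0.3]
width: 0.652
gripper_force: 0.0
```

Request:
{"name": "arm_command", "arguments": {"targets": [[[0,0,0,0,0,0],[0,0,0,0,0,0]]]}}

```text
clock: 20.65
position: [0.4637, -0.3359, 0.2135]
ee_rot: [1.741, 2.117, 0.582]
force: [-0.6, 0.6, -0.6]
width: 0.656
gripper_force: 0.0
```

```bash
python3 - <<'E'
from h import *
Rm=plate_R(.19,.54); top=np.array([.515,-.326,.128])
plan(top-Rm[:,2]*.10,Rm);print(arm.observe()["joints"])
T=tool();im,P=wrist();save(im,"w6.png");ok=im["z_map"]>0
p=((P-T[:3,3])@T[:3,:3]);
m=ok&(abs(p[...,1])<.03)&(p[...,2]>.06)&(p[...,2]<.155)&(abs(p[...,0])<.06);p=p[m]
for a in np.arange(.06,.155,.01):
    q=p[(p[:,2]>a)&(p[:,2]<a+.01)]
    if len(q):print(a.round(2),len(q),np.percentile(q[:,0],[2,50,98]).round(4),np.percentile(q[:,1],[2,50,98]).round(4))
e=p[p[:,2]<np.percentile(p[:,2],1)+.006];print(p[:,2].min(),np.polyfit(e[:,0],e[:,1],1),np.polyfit(e[:,0],e[:,2],1))
E
```

```text
turn [-0.003  -0.0015  0.0041] n 1 | shift in now-frame [0.     0.0008 0.0002] in target frame [0.     0.0008 0.0002]
[ 0.62581116  0.27746429  0.21072238  2.05770955 -0.85591025  0.69715696
  1.65753087]
0.1 551 [-0.0257 -0.001   0.0202] [-0.0011  0.0017  0.0046]
0.11 39 [-0.0147  0.0206  0.0209] [-0.0011 -0.0004  0.0041]
0.12 31 [-0.0244  0.0208  0.021 ] [-0.0012  0.0003  0.004 ]
0.13 16 [0.0206 0.0209 0.0211] [-0.0011  0.0011  0.0035]
0.14 139 [-0.0346  0.0263  0.0321] [-0.0019  0.0004  0.0036]
0.15 41 [-0.026   0.0087  0.0322] [-0.0081 -0.0046  0.003 ]
0.10430865773084519 [-0.01350979  0.00183202] [0.00342642 0.10647602]
```

View pics/w6.png

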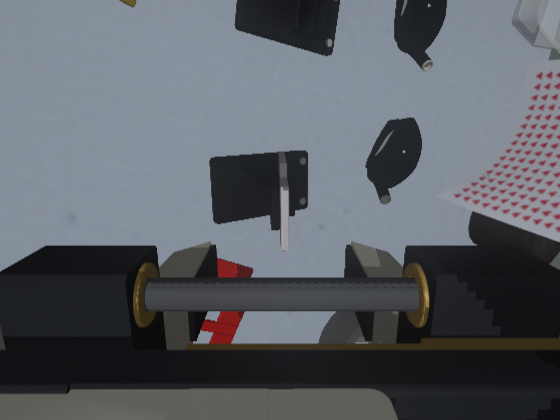

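The small plate's tab is edge-on at (284,200), nearly centred between the fingers. I shift slightly and grip.

Request:
{"name": "arm_command", "arguments": {"targets": [[[-0.0025,0.0015,0.02,0,0,-0.013],[0,0,0.025,0,0,0],[0,0,0.025,0,0,0],[0,0,0.02,0,0,0],[0,0,0.013,0,0,0],[0,0,0.01,0,0,0],[0,0,0,0,0,0]]], "jaw": 0.04}}

```text
clock: 21.58
position: [0.5221, -0.3273, 0.117]
ee_rot: [1.729, 2.124, 0.579]
force: [0.5, 0.2, 0.2]
width: 0.437
gripper_force: 0.0
```

Request:
{"name": "arm_command", "arguments": {"targets": [[[0,0,0,0,0,0],[0,0,0,0,0,0],[0,0,0,0,0,0],[0,0,0,0,0,0],[0,0,0,0,0,0],[0,0,0,0,0,0]]], "jaw": 0.0, "newtons": 30}}

```text
clock: 22.32
position: [0.5223, -0.3275, 0.1178]
ee_rot: [1.729, 2.122, 0.579]
force: [-0.2, 1.4, 5.3]
width: 0.061
gripper_force: 30.0
```

Request:
{"name": "arm_command", "arguments": {"targets": [[[0,0,-0.01,0,0,0],[0,0,-0.015,0,0,0],[0,0,-0.02,0,0,0],[0,0,-0.025,0,0,0],[0,0,-0.025,0,0,0],[0,0,-0.025,0,0,0],[0,0,0,0,0,0]]]}}

```text
clock: 23.2
position: [0.4604, -0.3404, 0.2218]
ee_rot: [1.73, 2.12, 0.577]
force: [0.0, -0.7, -0.2]
width: 0.065
gripper_force: 30.0
```

```bash
python3 - <<'E'
from h import *
plan([.400,.154,.215],plate_R(.005,0));print(tool()[:3,3],arm.observe()["width"])
E
```

```text
turn [ 0.5377 -0.0437  0.1918] n 4 | shift in now-frame [0.4967 0.0319 0.0218] in target frame [ 0.4947 -0.058   0.0068]
[ 0.46043827 -0.3404335   0.22177045] 0.06465624100605756
```

Request:
{"name": "arm_command", "arguments": {"targets": [[[0,0,0,0.1075,-0.0087,0.0384],[0,0,0,0.1075,-0.0087,0.0384],[0,0,0,0.1075,-0.0087,0.0384],[0,0,0,0.1075,-0.0087,0.0384],[0,0,0,0.1075,-0.0087,0.0384],[0,0,0,0,0,0],[0.02,-0.01,0,0,0,0],[0.04,-0.01,0,0,0,0],[0.05,-0.01,0,0,0,0],[0.05,-0.01,0,0,0,0]]]}}

```text
clock: 24.45
position: [0.4189, -0.1782, 0.2201]
ee_rot: [-2.212, -2.227, -0.005]
force: [1.0, 0.4, -0.5]
width: 0.063
gripper_force: 30.0
```

Request:
{"name": "arm_command", "arguments": {"targets": [[[0.05,-0.01,0,0,0,0],[0.05,-0.008,0,0,0,0],[0.05,0,0,0,0,0],[0.05,0,0,0,0,0],[0.05,0,0,0,0,0],[0.04,0,0.003,0,0,0],[0.03,0,0.004,0,0,0],[0.014,0,0,0,0,0],[0,0,0,0,0,0]]]}}

```text
clock: 25.58
position: [0.3997, 0.1541, 0.2144]
ee_rot: [-2.211, -2.228, -0.002]
force: [0.5, -1.0, -0.9]
width: 0.066
gripper_force: 30.0
```

```bash
cat >> h.py <<'E'
def meas():
    T=tool();im,P=wrist();ok=im["z_map"]>0;p=(P-T[:3,3])@T[:3,:3];print(T[:3,3].round(4));plan([.4,.154,.208],plate_R(.005,0))
    q=p[ok&(abs(p[...,0])<.012)&(p[...,2]>.025)&(p[...,2]<.08)&(p[...,1]>.01)]
    for y in np.arange(.01,.14,.01):
        s=q[(q[:,1]>y)&(q[:,1]<y+.01)]
        if len(s)>9:print("bar",y.round(2),len(s),np.percentile(s[:,0],[2,50,98]).round(4),s[:,2].min().round(4))
    q=p[145:340,255:310][ok[145:340,255:310]]
    for a in np.arange(-.02,.12,.01):
        s=q[(q[:,2]>a)&(q[:,2]<a+.01)&(abs(q[:,1])<.008)]
        if len(s):print("pl",a.round(2),len(s),np.percentile(s[:,0],[1,50,99]).round(4),np.percentile(s[:,1],[1,50,99]).round(4),s[:,2].min().round(4))
    return im
E
python3 -c "
from h import *
meas()"
```

```text
[0.3997 0.1541 0.2144]
turn [-0.0009 -0.0025  0.0016] n 1 | shift in now-frame [0.0007 0.0002 0.0065] in target frame [0.0007 0.0002 0.0065]
bar 0.05 206 [-0.0026  0.0013  0.0037] 0.0521
bar 0.06 200 [-0.003   0.0011  0.0037] 0.0566
bar 0.07 224 [-0.003   0.0011  0.0038] 0.0592
bar 0.08 217 [-0.0032  0.0012  0.0038] 0.0597
bar 0.09 222 [-0.0031  0.0009  0.0037] 0.0596
bar 0.1 223 [-0.0031  0.0011  0.0036] 0.0598
bar 0.11 222 [-0.0031  0.0009  0.0036] 0.0594
bar 0.12 224 [-0.0031  0.001   0.0037] 0.0599
bar 0.13 220 [-0.003   0.001   0.0036] 0.0599
pl -0.02 129 [-0.0085  0.0106  0.0124] [-0.0068 -0.0035  0.0057] -0.0185
pl -0.01 1322 [-0.0221  0.0107  0.0237] [-0.0071 -0.0007  0.0063] -0.01
pl 0.0 315 [0.0101 0.012  0.0239] [-0.0078  0.0001  0.0078] 0.0
pl 0.01 253 [0.0101 0.012  0.024 ] [-0.0079  0.0005  0.0077] 0.0101
pl 0.02 215 [0.0105 0.0263 0.0346] [-0.0059 -0.0003  0.0021] 0.0202
pl 0.03 183 [0.0234 0.031  0.0351] [-0.0032 -0.0008  0.0021] 0.03
pl 0.04 43 [0.0341 0.0349 0.0352] [-0.0034 -0.0003  0.0023] 0.0401
pl 0.05 40 [0.0343 0.035  0.0352] [-0.0035 -0.0008  0.0019] 0.0501
pl 0.06 32 [0.0342 0.0351 0.0355] [-0.0035 -0.0008  0.002 ] 0.0604
pl 0.07 29 [0.0347 0.0352 0.0355] [-0.0033 -0.0008  0.0021] 0.071
pl 0.08 27 [0.0346 0.0354 0.0355] [-0.0034 -0.0003  0.0022] 0.0803
pl 0.09 20 [0.0346 0.0354 0.0356] [-0.0035 -0.0009  0.0022] 0.0901
pl 0.1 16 [0.0347 0.0356 0.0357] [-0.0035 -0.0009  0.0017] 0.1007
```

Request:
{"name": "arm_command", "arguments": {"targets": [[[0.0005,0,0.009,0,0,0],[0,0,0.0085,0,0,0],[0,0,0,0,0,0],[0,0.008,0,0,0,0],[0,0.01,0,0,0,0],[0,0.01,0,0,0,0],[0,0.01,0,0,0,0],[0,0.01,0,0,0,0],[0,0.008,0,0,0,0],[0,0,0,0,0,0]]]}}

```text
clock: 26.88
position: [0.4565, 0.1554, 0.197]
ee_rot: [-2.212, -2.227, -0.002]
force: [-0.2, 0.3, -1.4]
width: 0.061
gripper_force: 30.0
```

Request:
{"name": "arm_command", "arguments": {"targets": [[[0,0.008,0,0,0,0],[0,0.008,0,0,0,0],[0,0.01,0,0,0,0],[0,0.01,0,0,0,0],[0,0,0,0,0,0]]]}}

```text
clock: 27.5
position: [0.4929, 0.1555, 0.1969]
ee_rot: [-2.213, -2.227, -0.002]
force: [-0.7, 0.1, -1.1]
width: 0.063
gripper_force: 30.0
```

```bash
python3 -c "
from h import *
save(meas(),'w7.png')"
```

```text
[0.4929 0.1555 0.1969]
turn [-0.0011 -0.0022  0.0018] n 1 | shift in now-frame [-0.0009 -0.0922 -0.011 ] in target frame [-0.0011 -0.0922 -0.0111]
bar 0.01 105 [0.001  0.0022 0.0031] 0.0434
bar 0.02 114 [0.001  0.0023 0.0033] 0.0434
bar 0.03 107 [0.001  0.0022 0.0031] 0.0431
bar 0.04 113 [0.0009 0.0022 0.0033] 0.0427
bar 0.05 536 [-0.0054  0.0063  0.0118] 0.0254
bar 0.06 117 [-0.006  -0.0023  0.0033] 0.0724
bar 0.08 273 [-0.0114  0.0005  0.0116] 0.0403
pl -0.02 129 [-0.0082  0.0107  0.0124] [-0.0068 -0.0034  0.0057] -0.0181
pl -0.01 1309 [-0.0221  0.0107  0.0237] [-0.007  -0.0008  0.0064] -0.01
pl 0.0 324 [0.01   0.012  0.0239] [-0.0077  0.0001  0.0077] 0.0
pl 0.01 251 [0.0101 0.012  0.024 ] [-0.0078  0.0001  0.0078] 0.0101
pl 0.02 223 [0.0104 0.0263 0.0345] [-0.0047 -0.0008  0.0046] 0.0201
pl 0.03 178 [0.0235 0.0315 0.0351] [-0.0032 -0.0003  0.0021] 0.03
pl 0.04 97 [0.0015 0.0031 0.0353] [-0.0079  0.0002  0.0078] 0.04
pl 0.05 37 [0.0344 0.035  0.0355] [-0.0035 -0.0008  0.0019] 0.0501
pl 0.06 32 [0.0343 0.0351 0.0354] [-0.0035 -0.0006  0.002 ] 0.0605
pl 0.07 29 [0.0348 0.0352 0.0355] [-0.0033 -0.0009  0.0021] 0.0713
pl 0.08 25 [0.0346 0.0353 0.0355] [-0.0032 -0.0003  0.0022] 0.0811
pl 0.09 21 [0.0347 0.0354 0.0356] [-0.0035 -0.0009  0.0022] 0.09
pl 0.1 15 [0.0349 0.0355 0.0358] [-0.0035 -0.0009  0.0017] 0.1
```

View pics/w7.png

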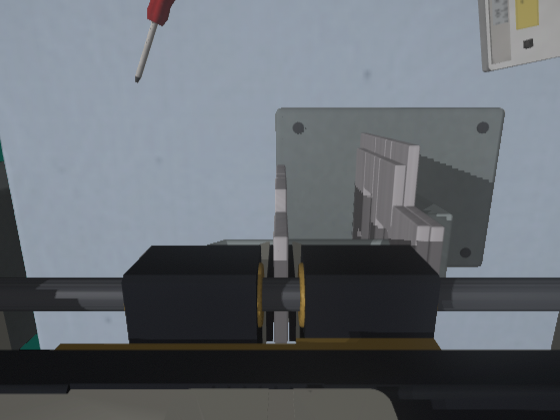

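The bar (row 242) passes through the small plate from column 207 to 380. The two other plates lie together at the post, columns 355–435. I lower it now, let go and lift away.

Request:
{"name": "arm_command", "arguments": {"targets": [[[-0.0005,0,0.005,0,0,0],[0,0,0.005,0,0,0],[0,0,0.003,0,0,0],[0,0,0,0,0,0]]]}}

```text
clock: 28.05
position: [0.4917, 0.1552, 0.1838]
ee_rot: [-2.212, -2.228, -0.001]
force: [0.2, 0.5, -1.4]
width: 0.063
gripper_force: 30.0
```

Request:
{"name": "arm_command", "arguments": {"targets": [[[0,0,0,0,0,0],[0,0,0,0,0,0],[0,0,0,0,0,0]]], "jaw": 0.022}}

```text
clock: 28.42
position: [0.4921, 0.1553, 0.1842]
ee_rot: [-2.212, -2.228, -0.002]
force: [0.3, -0.2, -0.2]
width: 0.236
gripper_force: 0.0
```

Request:
{"name": "arm_command", "arguments": {"targets": [[[0,0,-0.01,0,0,0],[0,0,-0.02,0,0,0],[0,0,-0.03,0,0,0],[0,0,-0.03,0,0,0],[0,0,0,0,0,0]]]}}

```text
clock: 29.05
position: [0.4934, 0.1554, 0.277]
ee_rot: [-2.213, -2.229, -0.009]
force: [-0.4, 0.1, -0.3]
width: 0.243
gripper_force: 0.0
```

Request:
{"name": "arm_command", "arguments": {"targets": [[[0,-0.034,0,0,0,0],[0,0,0,0,0,-0.1745],[0,0,0,0,0,-0.1745],[0,0,0,0,0,-0.1745],[0,0,0,0,0,-0.1745],[0,0,0,0,0,-0.1745],[0,0,0,0,0,-0.1745],[0,0,0,0,0,-0.1745],[0,0,0,0,0,-0.1745],[0,0,0,0,0,-0.175]]], "jaw": 0.03}}

```text
clock: 30.3
position: [0.4577, 0.1546, 0.2737]
ee_rot: [0.021, -3.14, -0.003]
force: [-0.1, 0.2, 0.4]
width: 0.328
gripper_force: 0.0
```

Request:
{"name": "arm_command", "arguments": {"targets": [[[0,0,0,0,0,0],[0,0,0,0,0,0]]]}}

```text
clock: 30.55
position: [0.4579, 0.1546, 0.2739]
ee_rot: [0.005, -3.14, -0.004]
force: [0.1, 0.2, -0.4]
width: 0.331
gripper_force: 0.0
```

```bash
python3 - <<'E'
from h import *
im=chk();save(im,'w8.png');print(tool().round(3));P=cloud(im,tool()@np.array(im["T_tool_cam"]));q=P[im["z_map"]>0]
b=q[(q>[.44,.13,.145]).all(1)&(q<[.485,.18,.18]).all(1)];print("bar",np.percentile(b,[.5,50,99],axis=0).round(4).tolist())
s=q[(q>[.48,.1,.07]).all(1)&(q<[.5,.21,.19]).all(1)];print("small y",np.percentile(s[:,1],[1,99]))
E
```

```text
[0.4579 0.1546 0.2739] [0.4 0.1 0.7]
low [(0.486, 918), (0.488, 547), (0.49, 46), (0.492, 39), (0.548, 101), (0.55, 38), (0.56, 26), (0.562, 36)]
tabtop [(0.486, 148), (0.488, 272), (0.49, 182), (0.492, 123), (0.548, 31)]
[[-1.    -0.004 -0.001  0.458]
 [-0.004  1.     0.002  0.155]
 [ 0.001  0.002 -1.     0.274]
 [ 0.     0.     0.     1.   ]]
bar [[0.4505, 0.1502, 0.1497], [0.4679, 0.1539, 0.1532], [0.4845, 0.1577, 0.1617]]
small y [0.12091628 0.18759899]
```

Request:
{"name": "arm_command", "arguments": {"targets": [[[0,0,0.025,0,0,0],[0,0,0.025,0,0,0],[0,0,0.025,0,0,0],[0,0,0.02,0,0,0],[0,0,0.02,0,0,0],[0,0,0,0,0,0]]]}}

```text
clock: 31.35
position: [0.457, 0.1547, 0.158]
ee_rot: [0.009, -3.138, -0.002]
force: [-0.2, 0.9, 0.2]
width: 0.324
gripper_force: 0.0
```

Request:
{"name": "arm_command", "arguments": {"targets": [[[-0.01,0,0,0,0,0],[-0.007,0,0,0,0,0],[-0.006,0,0,0,0,0],[-0.006,0,0,0,0,0],[-0.006,0,0,0,0,0],[-0.006,0,0,0,0,0],[-0.006,0,0,0,0,0],[-0.006,0,0,0,0,0],[-0.006,0,0,0,0,0],[0,0,0,0,0,0]]]}}

```text
clock: 32.6
position: [0.5175, 0.1554, 0.159]
ee_rot: [0.011, -3.141, -0.004]
force: [-0.3, -0.1, 0.0]
width: 0.326
gripper_force: 0.0
```

Request:
{"name": "arm_command", "arguments": {"targets": [[[-0.004,0,0,0,0,0],[-0.004,0,0,0,0,0],[-0.003,0,0,0,0,0],[-0.002,0,0,0,0,0],[0,0,0,0,0,0],[0,0,0,0,0,0]]]}}

```text
clock: 33.35
position: [0.5299, 0.1556, 0.159]
ee_rot: [0.012, -3.141, -0.004]
force: [0.9, 0.4, -0.0]
width: 0.323
gripper_force: 0.0
```

Request:
{"name": "arm_command", "arguments": {"targets": [[[-0.001,0,0,0,0,0],[-0.001,0,0,0,0,0],[-0.001,0,0,0,0,0],[0,0,0,0,0,0],[0,0,0,0,0,0]]]}}

```text
clock: 33.98
position: [0.533, 0.1556, 0.159]
ee_rot: [0.012, -3.141, -0.004]
force: [0.0, -0.7, 0.6]
width: 0.329
gripper_force: 0.0
```

Request:
{"name": "arm_command", "arguments": {"targets": [[[-0.001,0,0,0,0,0],[0,0,0,0,0,0],[0,0,0,0,0,0]]]}}

```text
clock: 34.35
position: [0.534, 0.1556, 0.159]
ee_rot: [0.012, -3.141, -0.004]
force: [-0.4, 0.2, -0.5]
width: 0.324
gripper_force: 0.0
```

Request:
{"name": "arm_command", "arguments": {"targets": [[[-0.001,0,0,0,0,0],[0,0,0,0,0,0],[0,0,0,0,0,0]]]}}

```text
clock: 34.72
position: [0.5341, 0.1556, 0.1589]
ee_rot: [0.012, -3.139, -0.003]
force: [-5.9, -1.5, 3.3]
width: 0.33
gripper_force: 2.6
```

Request:
{"name": "arm_command", "arguments": {"targets": [[[0.004,0,0,0,0,0],[0.01,0,0,0,0,0],[0.02,0,0,0,0,0],[0.01,0,-0.03,0,0,0],[0,0,-0.04,0,0,0],[0,0,-0.04,0,0,0],[0,0,0,0,0,0]]]}}

```text
clock: 35.6
position: [0.4923, 0.1556, 0.2721]
ee_rot: [-0.012, 3.137, 0.008]
force: [-0.8, -0.3, -1.3]
width: 0.327
gripper_force: 0.0
```

```bash
python3 - <<'E'
from h import *
im=chk();P=cloud(im,tool()@np.array(im["T_tool_cam"]));q=P[im["z_map"]>0]
for z0,z1 in ((.02,.06),(.06,.1),(.1,.14)):
    s=q[(q>[.53,.08,z0]).all(1)&(q<[.6,.225,z1]).all(1)];h=np.histogram(s[:,0],np.arange(.53,.6,.002));print(z0,[(round(float(b),3),int(n)) for n,b in zip(*h) if n>15])
b=q[(q>[.44,.13,.145]).all(1)&(q<[.52,.18,.18]).all(1)];print("bar",np.percentile(b,[.5,50,99],axis=0).round(4).tolist())
a=arm.get_image("scene");cv2.imwrite("pics/f.png",cv2.resize(a["pixels"][110:290,200:380,::-1],(600,600)))
E
```

```text
[0.4923 0.1556 0.2721] [ 0.4  0.  -0.6]
low [(0.542, 654), (0.544, 696), (0.546, 47), (0.548, 71), (0.55, 71), (0.552, 39)]
tabtop [(0.554, 76), (0.556, 202), (0.558, 175), (0.56, 142)]
0.02 [(0.546, 18), (0.548, 45), (0.552, 23), (0.554, 91)]
0.06 [(0.54, 31), (0.542, 485), (0.544, 21), (0.546, 31), (0.548, 55), (0.55, 19)]
0.1 [(0.54, 17), (0.542, 850), (0.544, 24), (0.546, 19), (0.548, 22), (0.55, 21), (0.552, 16), (0.554, 16)]
bar [[0.4496, 0.1501, 0.1472], [0.4839, 0.1538, 0.1508], [0.5191, 0.1577, 0.1593]]
```

View pics/f.png

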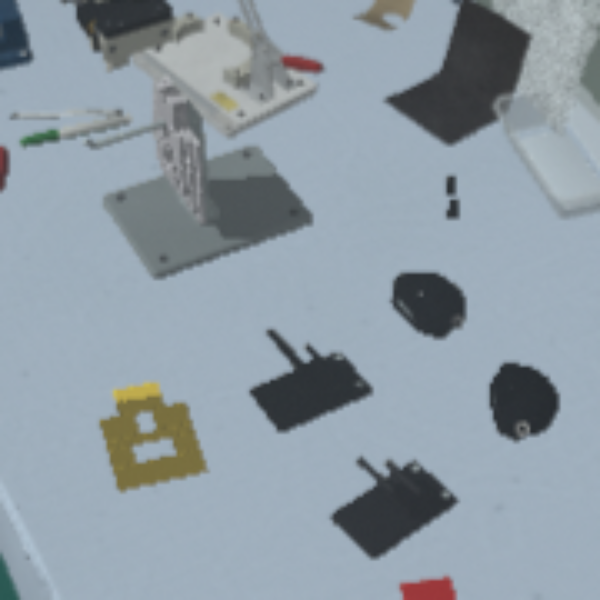

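The picture shows all three plates stacked against the post near (180,150), both easels empty, and the bystanders where they were. The measured plate fronts step 6 mm apart and the bar has not moved, so I hand in.

```bash
python3 -c "
from cell import arm
print(arm.sign_off())"
```

```text
the job is handed in; nothing more can be done
None
```

The job is handed in at about 36 s: all three plates hang flat together against the post, medium before small, and the stand did not measurably move, though the medium push briefly reached 13 N, just over the 12 N the stand is rated for.

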